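# Bring the bench lamp up on its arc dimmer

## Task

Bring the bench lamp from dim to full: with the gripper closed, so that both fingertips act as one, touch the smallest red dot on the white arc band of the black dimmer pad and run the fingertips lightly along the band over every dot in order to the largest one, pressing just enough that the band gives and never so hard that it bottoms out. Finish while still holding that light press on the largest dot, to store the setting. Leave the stamp, tape, cup and carton where they are; nothing is picked up.

Things in the scene. Friction and masses are not known exactly. Their poses are not given: they have to be found in the camera images.
- pad: black dimmer pad, fixed to the bench, x from -90 to 75 mm, y +-135 mm about its origin on the bench, top 18 mm up. A white touch band, 26 mm wide, stands 10 mm out of its top (band surface 28 mm above the bench), curved on a 100 mm radius about pad point x -67, y 0 mm, bulging to +x, from the dim end at -y (small plain yellow sun printed beside it) to the bright end at +y (sun with rays)
- band (a joint): how far the touch band is pressed down, m: 0 at rest, 0.007 at its stop. The whole band moves straight down on springs, wherever it is touched: gives from 0.6 N, plus 0.6 N per mm (2.4 N at 3 mm, 4.8 N at the stop), and springs back. A light touch that registers is 0.001 to 0.006; 0.003 is a good middle
- mark1 (a point): centre of red dot 1 of 9 on the band's top surface, 28 mm above the bench at rest (the smallest dot, 5 mm across, dim end; the dots lie 30 mm apart along the arc and grow steadily)
- mark2 (a point): centre of red dot 2 of 9 on the band's top surface, 28 mm above the bench at rest
- mark3 (a point): centre of red dot 3 of 9 on the band's top surface, 28 mm above the bench at rest
- mark4 (a point): centre of red dot 4 of 9 on the band's top surface, 28 mm above the bench at rest
- mark5 (a point): centre of red dot 5 of 9 on the band's top surface, 28 mm above the bench at rest
- mark6 (a point): centre of red dot 6 of 9 on the band's top surface, 28 mm above the bench at rest
- mark7 (a point): centre of red dot 7 of 9 on the band's top surface, 28 mm above the bench at rest
- mark8 (a point): centre of red dot 8 of 9 on the band's top surface, 28 mm above the bench at rest
- mark9 (a point): centre of red dot 9 of 9 on the band's top surface, 28 mm above the bench at rest (the largest dot, 18 mm across, bright end)
- stamp: pale turned-wood hand stamp, round, 22 mm across the foot, 55 mm tall, loose, standing on the pad in the hollow of the arc; origin under its foot
- tape: amber roll of tape lying flat, 84 mm outside, 60 mm hole, 24 mm high, loose on the bench beyond the pad; origin at the centre of its underside
- cup: blue ceramic cup, 72 mm across the rim, 85 mm tall, loose on the bench to the left of the pad; origin under its base
- carton: small cardboard carton with a blue stripe, 50 x 75 x 30 mm high, loose on the bench to the right of the pad; origin at the centre of its underside

How it is judged:
By the outcome, as a careful person would: the job done as asked, in the order asked, and still so for the second after the job is handed in, while the arm keeps its last pose, push and grip.
It also fails if it takes over 48 s, if anything falls off the work surface, if the arm or the gripper's body presses on something with over 40 N, if the wrist force passes 120 N, or if a joint passes its speed limit or range.

## Robot

A 6-joint arm with a two-finger parallel gripper is mounted at the origin on the work surface. World frame = base frame: x ahead of the robot, y to its left, z up, the work surface at z = 0. Lengths are in m, angles in rad, forces in N, time in s.
With the tool pointing down it reaches from about 0.275 to 0.75 m from the base axis. Payload 10.2 kg.
Tool frame: the origin (TCP) lies between the finger pads, 19 mm behind the fingertips; this is the grasp point; z points along the fingers, y is the line along which they close (so a half turn about z gives the same grasp; the last joint's range is limited). The gripper opens to 88 mm and grips with 3 to 60 N. Pads are 18 mm wide; open, the fingers measure 123 mm over their backs; the gripper's body (75 mm by 187 mm) begins 45 mm behind the grasp point.
Start: joints at [0.929, 0.313, 1.498, -0, 1.331, -0.223], TCP at [0.214, 0.48, 0.257] pointing down, gripper open.
Joint ranges: [-2.94, 2.94], [-0.97, 2.17], [0.19, 2.56], [-1.23, 4.37], [0.02, 3.11], [-2.88, 2.88]. Speed limits (rad/s): [2.39, 2.39, 3.01, 3.14, 3.14, 3.14].

## Interface

Orientations are given as a rotation vector (axis times angle).
In Python, from cell import manip, cams gives the robot as it stands.
- The arm moves only by the tool servo_tool, never from a script. Its argument "motion" is a list of rows, each a list of 5 numbers: the finger opening in mm, from 0 to 88.1, then the shift along the tool's x, y, z in mm, then the turn about the tool's z in rad. In form: [[gripper, x, y, z, yaw], ...]. A call has 1 to 10 rows; each row shifts and turns the commanded pose from where the row before left it, along the tool's axes as they then stand; what a row does not reach is not made up. A row lasts 1/12 s, in which the tool goes at most 41.7 mm and 7.16 degrees, less where a joint would pass 70% of its speed; a pose out of reach is approached as far as the arm can. A call with a gripper value outside its range is refused whole. The fingers move at their own pace and stop on an object; "force" is the grip in N (left out, the last holds). Time passes only in rows, so rows that do not move let the fingers close. It gives the time, the measured TCP pose, the force, the opening and the grip force at its end, in the units of the state.
- manip.state(): the state, without advancing time (a new reading comes with each control period).
- cams.camera(name): name is "side" or "top" or "wrist"; returns a dict with "frame" (384x512x3 uint8, red, green, blue), "mtx" (3x3 intrinsics, pixels), "extrinsics" (4x4, takes a point from world to camera coordinates). Camera axes: x right, y up, looking along -z (the intrinsics and any distortion apply to the point x, -y, -z); pixel columns grow to the right and rows downward; lengths in m; the calibration is good to about 2 mm. A picture is of the moment at which its call begins. There is no depth.
- manip.hand_in(): hands the job in; it is judged then, once.
The state is a dict: "time_s": time; "joint_positions": joint angles; "qvel": joint speeds; "joint_efforts": joint torques, N m; "tcp_pos": TCP position; "ee_rot": TCP orientation; "wrist_force": force on the tool from outside, world axes, zero at the start; "wrist_torque": the same for the moment, N m; "grip_width": finger opening in m; "grasp_force": force on a finger pad.
Only numpy, scipy, OpenCV 4.12 (cv2) and the standard library are available. Lean on these libraries where they do the work, as an engineer would, in place of code of your own. Each camera call takes 0.05 s, during which the arm holds its last target. There are 200 camera calls.

## Working session

There is one attempt and no reset: what is moved stays moved. The work goes in short steps, Python scripts to look and compute and a tool call to move; the robot and the scene stay as the last step left them, time stands still between calls to the robot, and variables do not carry over. Pictures are saved under pics/ and viewed, at most 10 in all, crops included, and the job is handed in when it is done.

Besides the shell and the picture viewer there is one more tool, called after ">>>" as name([rows], argument=value, ...), one row to a line, values as JSON. servo_tool: Moves the arm, as the interface text tells. Its arguments: {"type":"object","properties":{"motion":{"type":"array","items":{"type":"array","items":{"type":"number"}}},"force":{"type":"number"}},"required":["motion"]}

```bash
mkdir -p pics
python3 - <<'E'
from cell import manip, cams
import cv2, numpy as np
s=manip.state(); print(s)
ims=[]
for n in ("top","side"):
    c=cams.camera(n); np.savez(f"{n}.npz",**c); ims.append(c["frame"]); print(n,c.keys(),c["mtx"],c["extrinsics"])
cv2.imwrite("pics/top.png",ims[0][:,:,::-1]);cv2.imwrite("pics/side.png",ims[1][:,:,::-1])
E
```

```text
{'time_s': 0.0, 'joint_positions': array([ 9.28590401e-01,  3.13421446e-01,  1.49836217e+00, -1.49672823e-05,
        1.33100212e+00, -2.23378008e-01]), 'qvel': array([ 0.00205547, -0.001152  , -0.00122174, -0.00071472,  0.00069014,
        0.00126657]), 'joint_efforts': array([ 1.32040110e-03, -4.02198207e+01, -2.52274114e+01,  6.95515866e-02,
        3.51384259e-02, -1.39587896e-04]), 'tcp_pos': array([0.21339288, 0.47945614, 0.25690387]), 'ee_rot': array([-6.52988472e-01, -3.07248217e+00,  1.71059849e-03]), 'wrist_force': array([-0.2645759 , -0.04855488,  0.19146363]), 'wrist_torque': array([-0.04652999,  0.01507777,  0.05692488]), 'grasp_force': 0.0, 'grip_width': 0.08827631139041035}
top dict_keys(['frame', 'mtx', 'extrinsics']) [[363.97853298   0.         262.52441806]
 [  0.         363.97853298 193.72378951]
 [  0.           0.           1.        ]] [[ 0.01070568 -0.99993874 -0.00281067  0.03826441]
 [ 0.98147364  0.00997017  0.19133764 -0.59923176]
 [-0.1912979  -0.004807    0.98152025 -0.70466233]
 [ 0.          0.          0.          1.        ]]
side dict_keys(['frame', 'mtx', 'extrinsics']) [[406.49178964   0.         255.09079745]
 [  0.         406.49178964 191.13795388]
 [  0.           0.           1.        ]] [[ 0.90028753 -0.43463168  0.0240346  -0.5267827 ]
 [ 0.20960915  0.48124808  0.85115468 -0.1733605 ]
 [-0.38150539 -0.76124607  0.52436443 -0.64037703]
 [ 0.          0.          0.          1.        ]]
```

View pics/top.png

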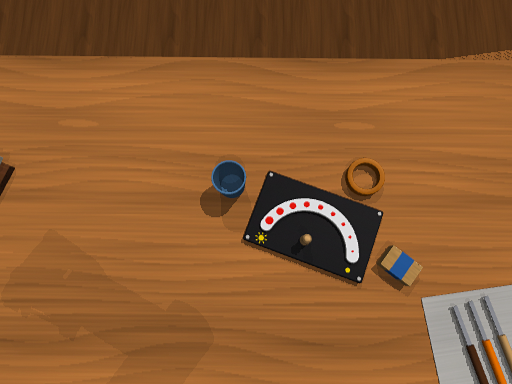

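View pics/side.png

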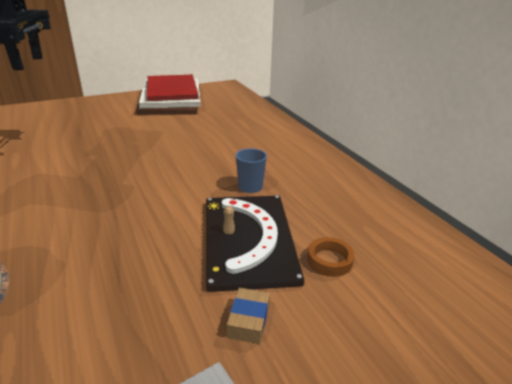

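The top view shows the largest dot at about (269,220), the smallest at about (352,251), and the stamp at (306,240) in the hollow. The cup (229,178), tape (365,177) and carton (401,266) are all clear of the band. The side view shows the same layout. Next I'll fit the dots on the z=28 mm plane.

```bash
cat > h.py <<'E'
import numpy as np, cv2
def ray(c,uv,z):
    K,E=c["mtx"],c["extrinsics"]; R,t=E[:3,:3],E[:3,3]
    uv=np.atleast_2d(uv).astype(float)
    d=np.c_[(uv[:,0]-K[0,2])/K[0,0],-(uv[:,1]-K[1,2])/K[1,1],-np.ones(len(uv))]@R
    o=-R.T@t
    return o+d*((z-o[2])/d[:,2])[:,None]
def reds(c,amin=2):
    f=c["frame"].astype(int); r,g,b=f[...,0],f[...,1],f[...,2]
    m=((r>110)&(r-g>60)&(abs(g-b)<45)).astype(np.uint8)
    n,l,st,ce=cv2.connectedComponentsWithStats(m)
    w=np.clip(r-(g+b)/2,0,None)
    return [(ce[i],st[i,4]) for i in range(1,n) if st[i,4]>=amin]
A=(np.arange(1,10)-5)*.3
MODEL=np.c_[-.067+.1*np.cos(A),.1*np.sin(A)]
def rigid(M,P):
    a,b=M.mean(0),P.mean(0); U,_,V=np.linalg.svd((M-a).T@(P-b)); R=V.T@np.diag([1,np.linalg.det(V.T@U.T)])@U.T
    return R,b-R@a
E
python3 - <<'E'
from h import *
for n in("top","side"):
    c=np.load(n+".npz"); L=reds(c,1); print(n)
    P=ray(c,[p for p,a in L],.028)
    for (p,a),q in zip(L,P): print(p.round(1),a,q.round(4))
E
```

```text
top
[306.5 203.6] 31 [ 0.5838 -0.0507  0.028 ]
[292.3 205.1] 39 [ 0.5802 -0.02    0.028 ]
[320.  206.6] 25 [ 0.5775 -0.0799  0.028 ]
[279.5 210.6] 49 [0.5679 0.0077 0.028 ]
[332.6 213.3] 18 [ 0.5631 -0.1068  0.028 ]
[268.9 219.8] 59 [0.5477 0.0304 0.028 ]
[342.7 223.5] 14 [ 0.5414 -0.1279  0.028 ]
[349.5 236.5] 10 [ 0.5137 -0.1415  0.028 ]
[352.2 250.8] 6 [ 0.4836 -0.146   0.028 ]
[484. 341.] 1 [ 0.3066 -0.4051  0.028 ]
[486. 340.] 1 [ 0.3086 -0.4093  0.028 ]
side
[170.8  85.5] 1002 [0.645  0.8504 0.028 ]
[232.5 201.8] 28 [0.5447 0.027  0.028 ]
[245.7 205.3] 22 [0.5646 0.0038 0.028 ]
[256.8 210.9] 17 [ 0.5767 -0.024   0.028 ]
[265.  218.1] 16 [ 0.5805 -0.0534  0.028 ]
[269.3 227. ] 13 [ 0.5747 -0.0829  0.028 ]
[269. 237.] 11 [ 0.5599 -0.1102  0.028 ]
[264.  246.5] 6 [ 0.5389 -0.131   0.028 ]
[253.3 255.3] 3 [ 0.511  -0.1449  0.028 ]
[239.  261.5] 2 [ 0.4817 -0.1493  0.028 ]
```

```bash
cat >> h.py <<'E'
def fit(n):
    c=np.load(n+".npz"); L=reds(c,1); P=ray(c,[p for p,a in L],.028)[:,:2]
    # dots: inside the pad area, ordered by y from dim (-y) to bright end
    P=P[(abs(P[:,0]-.53)<.09)&(abs(P[:,1]+.05)<.15)]
    ctr=np.array([.484,-.05]); P=P[np.argsort(np.arctan2(*(P-ctr).T[::-1]))]
    R,t=rigid(MODEL,P); res=np.linalg.norm(MODEL@R.T+t-P,axis=1)
    return R,t,res
E
python3 - <<'E'
from h import *
for n in("top","side"):
    R,t,r=fit(n); print(n,t.round(4),np.degrees(np.arctan2(R[1,0],R[0,0])).round(2),(r*1e3).round(1)); print((MODEL@R.T+t).round(4)[[0,4,8]].tolist())
c=np.load("top.npz"); print("stamp foot",ray(c,[[306,243]],.018),"cup rim",ray(c,[[229,177]],.085))
E
```

```text
top [ 0.5458 -0.0686] -19.93 [1.5 1.1 0.9 0.9 0.7 1.2 1.  1.  1.3]
[[0.4851, -0.1458], [0.5768, -0.0799], [0.5486, 0.0295]]
side [ 0.5429 -0.072 ] -19.69 [0.8 1.2 0.8 0.8 0.8 0.9 0.2 0.5 1.1]
[[0.4825, -0.1494], [0.5739, -0.0831], [0.5453, 0.0261]]
stamp foot [[ 0.49962741 -0.04988649  0.018     ]] cup rim [[0.62755173 0.11307704 0.085     ]]
```

>>> servo_tool([
  [0,0,0,0,0.123],
  [0,0,0,0,0.123],
  [0,0,0,0,0.123],
  [0,0,0,0,0.123],
  [0,0,0,0,0.123],
  [0,0,0,0,0.123],
  [0,0,0,0,0.123],
  [0,0,0,0,0.123],
  [0,0,0,0,0.123],
  [0,0,0,0,0.123],
], force=20)

```text
time_s: 0.93
tcp_pos: [0.2134, 0.4795, 0.2571]
ee_rot: [2.313, 2.126, -0.001]
wrist_force: [-0.2, -0.8, -0.9]
grip_width: 0.0233
grasp_force: 0.0
```

>>> servo_tool([
  [0,0,0,0,0.123],
  [0,0,0,0,0.123],
  [0,0,0,0,0.123],
  [0,0,0,0,0.123],
  [0,0,0,0,0.123],
  [0,0,0,0,0],
  [0,0,0,0,0],
])

```text
time_s: 1.52
tcp_pos: [0.2134, 0.4796, 0.2572]
ee_rot: [2.841, 1.34, -0.001]
wrist_force: [-0.4, 0.9, 0.2]
grip_width: 0.0003
grasp_force: 0.0
```

>>> servo_tool([
  [0,-11.7,28.2,-2,0],
  [0,-11.7,28.2,-2,0],
  [0,-11.7,28.2,-2,0],
  [0,-11.7,28.2,-2,0],
  [0,-11.7,28.2,-2,0],
  [0,-11.7,28.2,-2,0],
  [0,-11.7,28.2,-2,0],
  [0,-11.7,28.2,-2,0],
  [0,-11.7,28.2,-2,0],
  [0,-11.7,28.2,-2,0],
])

```text
time_s: 2.35
tcp_pos: [0.3561, 0.2081, 0.2776]
ee_rot: [2.841, 1.341, 0.0]
wrist_force: [-0.2, 1.1, -0.0]
grip_width: 0.0004
grasp_force: 0.0
```

>>> servo_tool([
  [0,-11.7,28.2,-2,0],
  [0,-11.7,28.2,-2,0],
  [0,-11.7,28.2,-2,0],
  [0,-11.7,28.2,-2,0],
  [0,-11.7,28.2,-2,0],
  [0,-11.7,28.2,-2,0],
  [0,-11.7,28.2,-2,0],
  [0,-11.7,28.2,-2,0],
  [0,-11.7,28.2,-2,0],
  [0,-11.7,28.2,-2,0],
])

```text
time_s: 3.18
tcp_pos: [0.4984, -0.0622, 0.2974]
ee_rot: [-2.841, -1.341, 0.0]
wrist_force: [-0.2, 0.1, 0.3]
grip_width: 0.0002
grasp_force: 0.0
```

Run:
```python
from cell import manip, cams
from h import *
c=cams.camera("wrist"); np.savez("wrist.npz",**c); cv2.imwrite("pics/w1.png",c["frame"][:,:,::-1])
s=manip.state(); print(s["tcp_pos"],s["ee_rot"],s["wrist_force"],s["joint_positions"].round(2))
for p,a in reds(c,15): print(p.round(1),a,ray(c,p,.028).round(4))
```

```text
[ 0.50012342 -0.06618865  0.29723293] [ 2.84153649e+00  1.33565739e+00 -2.66851800e-04] [-1.7519253  -2.80884063 -1.09805115] [-0.36  0.24  1.49 -0.    1.41  0.33]
[182.6  60.7] 27 [[0.5004 0.0754 0.028 ]]
[236.4  65.2] 178 [[0.5456 0.0319 0.028 ]]
[262.   69.7] 145 [[0.5657 0.009  0.028 ]]
[188.3  74.6] 36 [[0.495  0.0601 0.028 ]]
[284.7  81.8] 112 [[ 0.578  -0.0187  0.028 ]]
[302.3 100.4] 84 [[ 0.5814 -0.0491  0.028 ]]
[313.  122.7] 60 [[ 0.5757 -0.0788  0.028 ]]
[378.8 128.4] 95 [[ 0.6347 -0.1364  0.028 ]]
[362.9 153.7] 167 [[ 0.6017 -0.1508  0.028 ]]
[316.1 146.8] 38 [[ 0.5609 -0.1056  0.028 ]]
[312.2 169.8] 24 [[ 0.5393 -0.1268  0.028 ]]
[292.1 242.1] 18 [[ 0.4556 -0.1935  0.028 ]]
```

View pics/w1.png

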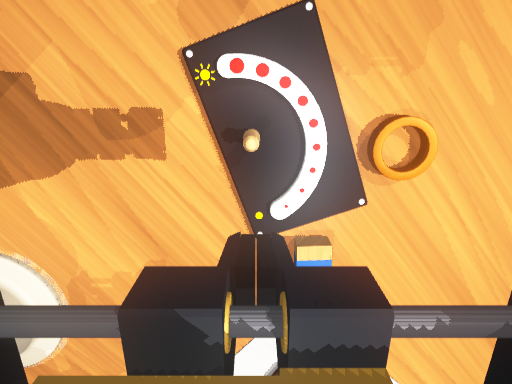

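The wrist view shows the dots from (237,65), the largest, to (286,206), the smallest. The closed tips are near (258,238). I'll merge the three fits and work out the path in tool axes.

Run:
```python
from cell import manip
from h import *
from scipy.spatial.transform import Rotation as Ro
c=np.load("wrist.npz")
px=[[312.2,169.8],[316.1,146.8],[313,122.7],[302.3,100.4],[284.7,81.8],[262,69.7],[236.4,65.2]]
P=ray(c,px,.028)[:,:2]; R,t=rigid(MODEL[2:],P); print((np.linalg.norm(MODEL[2:]@R.T+t-P,axis=1)*1e3).round(1))
M=[MODEL@R.T+t]+[MODEL@r.T+q for r,q,_ in map(fit,("top","side"))]
print((np.array(M)[:,[0,4,8]]*1e3).round(1).tolist())
m=np.mean(M,0); R,t=rigid(MODEL,m); np.savez("pad.npz",R=R,t=t)
a=np.linspace(-1.2,1.2,33)   # 7.5 mm steps
W=np.c_[-.067+.1*np.cos(a),.1*np.sin(a)]@R.T+t
s=manip.state(); T=Ro.from_rotvec(s["ee_rot"]).as_matrix(); print(T.round(3), s["tcp_pos"])
print("to mark1 (z to .10):",(T.T@(np.r_[W[0],.10]-s["tcp_pos"])*1e3).round(1))
print("steps",[[float(v) for v in r] for r in ((np.c_[np.diff(W,axis=0),np.zeros(32)]@T)[:,:2]*1e3).round(1)])
print(W[::4].round(4).tolist())
```

```text
[1.2 0.9 0.6 0.5 0.8 0.8 1.2]
[[[484.0, -144.9], [575.2, -78.3], [546.2, 30.8]], [[485.1, -145.8], [576.8, -79.9], [548.6, 29.5]], [[482.5, -149.4], [573.9, -83.1], [545.3, 26.1]]]
[[ 0.638  0.77   0.001]
 [ 0.77  -0.638 -0.002]
 [-0.001  0.002 -1.   ]] [ 0.50012342 -0.06618865  0.29723293]
to mark1 (z to .10): [-72.2  38.5 197.4]
steps [[5.1, 5.5], [5.5, 5.1], [5.9, 4.6], [6.2, 4.2], [6.5, 3.7], [6.8, 3.2], [7.0, 2.7], [7.2, 2.1], [7.3, 1.6], [7.4, 1.0], [7.5, 0.5], [7.5, -0.1], [7.5, -0.6], [7.4, -1.2], [7.3, -1.8], [7.1, -2.3], [6.9, -2.8], [6.7, -3.3], [6.4, -3.8], [6.1, -4.3], [5.8, -4.7], [5.4, -5.2], [5.0, -5.6], [4.6, -5.9], [4.1, -6.3], [3.7, -6.5], [3.2, -6.8], [2.6, -7.0], [2.1, -7.2], [1.6, -7.3], [1.0, -7.4], [0.5, -7.5]]
[[0.4839, -0.1467], [0.5133, -0.1414], [0.5398, -0.1277], [0.5611, -0.1068], [0.5753, -0.0805], [0.5811, -0.0511], [0.5779, -0.0214], [0.5661, 0.006], [0.5467, 0.0288]]
```

>>> servo_tool([
  [0,-9,4.8,24.6,0],
  [0,-9,4.8,24.6,0],
  [0,-9,4.8,24.6,0],
  [0,-9,4.8,24.6,0],
  [0,-9,4.8,24.6,0],
  [0,-9,4.8,24.6,0],
  [0,-9,4.8,24.6,0],
  [0,-9,4.8,24.6,0],
  [0,0,0,0,0],
  [0,0,0,0,0],
])

```text
time_s: 4.07
tcp_pos: [0.4812, -0.1405, 0.1004]
ee_rot: [-2.841, -1.336, 0.002]
wrist_force: [-1.0, 0.6, 0.1]
grip_width: 0.0006
grasp_force: 0.0
```

Run:
```python
from cell import manip, cams
from h import *
s=manip.state(); print(s["tcp_pos"],s["ee_rot"],s["wrist_force"])
im=[]
for n,x,y in(("top",300,180),("side",195,170)):
    c=cams.camera(n); im.append(cv2.resize(c["frame"][y:y+110,x:x+110],(400,400),interpolation=cv2.INTER_CUBIC))
cv2.imwrite("pics/a1.png",np.hstack(im)[:,:,::-1])
```

```text
[ 0.48119245 -0.14054625  0.10043665] [-2.84140187e+00 -1.33630517e+00  1.58901801e-03] [-1.00772863  0.59014984  0.13849065]
```

View pics/a1.png

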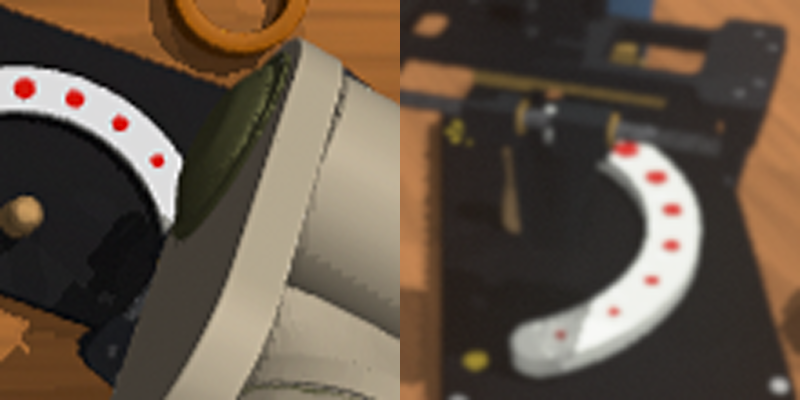

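The side view shows the tips above the dim end, and the settled reading is about 7 mm short. I'll correct that and descend to 8 mm above the band.

>>> servo_tool([
  [0,-1,2,15,0],
  [0,-1,2,15,0],
  [0,-1,2,10,0],
  [0,0,0,5,0],
  [0,0,0,0,0],
  [0,0,0,0,0],
  [0,0,0,0,0],
])

```text
time_s: 4.75
tcp_pos: [0.4846, -0.1468, 0.0565]
ee_rot: [2.843, 1.335, 0.001]
wrist_force: [0.6, 0.3, 0.5]
grip_width: 0.0006
grasp_force: 0.0
```

>>> servo_tool([
  [0,0,0,1,0],
  [0,0,0,1,0],
  [0,0,0,1,0],
  [0,0,0,1,0],
  [0,0,0,0,0],
  [0,0,0,0,0],
  [0,0,0,0,0],
  [0,0,0,0,0],
])

```text
time_s: 5.42
tcp_pos: [0.4842, -0.1468, 0.0517]
ee_rot: [2.844, 1.335, 0.0]
wrist_force: [0.4, -0.3, -0.8]
grip_width: 0.0007
grasp_force: 0.0
```

>>> servo_tool([
  [0,0,0,1,0],
  [0,0,0,1,0],
  [0,0,0,0.7,0],
  [0,0,0,0,0],
  [0,0,0,0,0],
])

```text
time_s: 5.83
tcp_pos: [0.4841, -0.1468, 0.0489]
ee_rot: [-2.844, -1.335, 0.0]
wrist_force: [0.3, 0.2, 0.2]
grip_width: 0.0002
grasp_force: 0.0
```

Run:
```python
from cell import manip, cams
from h import *
F=[]
im=[]
for n,x,y in(("wrist",186,160),("side",195,170)):
    c=cams.camera(n); F.append(manip.state()); d=150 if n=="wrist" else 110
    if n=="wrist":
        for p,a in reds(c,8): print(p.round(1),a,ray(c,p,.028).round(4))
        E=c["extrinsics"];K=c["mtx"]
        s=F[-1]
        for q in (s["tcp_pos"]-[0,0,.019],):
            v=E[:3,:3]@q+E[:3,3]; print("tip px",K[0,2]+K[0,0]*v[0]/-v[2],K[1,2]-K[1,1]*v[1]/-v[2])
    im.append(cv2.resize(c["frame"][y:y+d,x:x+d],(400,400),interpolation=cv2.INTER_CUBIC))
for s in F: print(s["tcp_pos"].round(4),s["wrist_force"].round(2))
cv2.imwrite("pics/a2.png",np.hstack(im)[:,:,::-1])
```

```text
[322.7  12.7] 641 [[ 0.5755 -0.0793  0.028 ]]
[331.5  87.6] 404 [[ 0.5611 -0.1058  0.028 ]]
[319.5 154.2] 236 [[ 0.5392 -0.1269  0.028 ]]
[458.2 163.6] 16 [[ 0.5877 -0.1731  0.028 ]]
[291.7 208.5] 126 [[ 0.512  -0.1405  0.028 ]]
[ 50.5 342.6] 17 [[ 0.351  -0.1172  0.028 ]]
[ 84.3 341.8] 12 [[ 0.3668 -0.1295  0.028 ]]
[ 95.5 342.1] 14 [[ 0.3717 -0.1338  0.028 ]]
[ 67.5 346.1] 8 [[ 0.3567 -0.1253  0.028 ]]
[ 57.  347.8] 9 [[ 0.3509 -0.1221  0.028 ]]
[ 99.1 353.2] 8 [[ 0.367  -0.1408  0.028 ]]
[105.5 358.5] 10 [[ 0.3669 -0.1459  0.028 ]]
[ 97.1 360.9] 9 [[ 0.3616 -0.144   0.028 ]]
[ 79.  364.8] 8 [[ 0.3509 -0.139   0.028 ]]
[ 83.1 367.6] 8 [[ 0.3511 -0.1421  0.028 ]]
[ 88.4 371.5] 11 [[ 0.3511 -0.1462  0.028 ]]
tip px 257.0331594866238 250.3521158305693
[ 0.4842 -0.1468  0.0489] [ 0.2  -0.63 -0.67]
[ 0.4842 -0.1468  0.0489] [-0.87  0.25 -0.28]
```

View pics/a2.png

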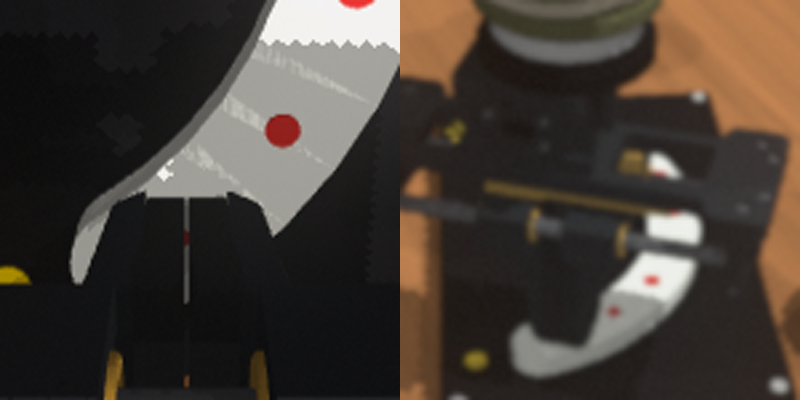

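The wrist crop shows dot 1 in the slit between the closed fingers, at about (256,249) in the image. The predicted tip pixel is (257,250), so the tips are aligned. Dots 2 to 5 agree with the plan to about 1 mm. Now I'll press.

>>> servo_tool([
  [0,0,0,1,0],
  [0,0,0,1,0],
  [0,0,0,1,0],
  [0,0,0,1,0],
  [0,0,0,0.8,0],
  [0,0,0,0,0],
  [0,0,0,0,0],
  [0,0,0,0,0],
])

```text
time_s: 6.6
tcp_pos: [0.4842, -0.1468, 0.0442]
ee_rot: [2.844, 1.335, 0.0]
wrist_force: [-0.3, 0.4, 2.4]
grip_width: 0.0001
grasp_force: 1.2
```

Run:
```python
from cell import manip, cams
import numpy as np
F=[]
for i in range(10):
    cams.camera("side"); s=manip.state(); F.append(np.r_[s["tcp_pos"]*1e3,s["wrist_force"]])
F=np.array(F); print(F.mean(0).round(2),F.std(0).round(2))
```

```text
[ 4.8422e+02 -1.4680e+02  4.4180e+01  5.0000e-02 -1.3000e-01  2.1500e+00] [0.01 0.01 0.02 0.45 0.38 0.51]
```

Pressed 2.7 mm at 2.2 N, as wanted. Now I'll slide along the arc in half steps.

>>> servo_tool([
  [0,2.5,2.8,0,0],
  [0,2.6,2.7,0,0],
  [0,2.7,2.6,0,0],
  [0,2.8,2.5,0,0],
  [0,2.9,2.4,0,0],
  [0,3.0,2.2,0,0],
  [0,3.1,2.1,0,0],
  [0,3.1,2.1,0,0],
])

```text
time_s: 7.77
tcp_pos: [0.514, -0.1416, 0.0441]
ee_rot: [2.844, 1.335, -0.0]
wrist_force: [-1.7, 0.2, 2.4]
grip_width: 0.0003
grasp_force: 1.2
```

>>> servo_tool([
  [0,3.2,1.9,0,0],
  [0,3.3,1.8,0,0],
  [0,3.4,1.6,0,0],
  [0,3.4,1.6,0,0],
  [0,3.5,1.4,0,0],
  [0,3.5,1.3,0,0],
  [0,3.6,1.1,0,0],
  [0,3.6,1.0,0,0],
])

```text
time_s: 8.43
tcp_pos: [0.5405, -0.1278, 0.0441]
ee_rot: [2.844, 1.335, 0.0]
wrist_force: [-2.0, -0.6, 3.1]
grip_width: 0.0006
grasp_force: 1.2
```

>>> servo_tool([
  [0,3.6,0.9,0,0],
  [0,3.6,0.8,0,0],
  [0,3.7,0.5,0,0],
  [0,3.7,0.5,0,0],
  [0,3.7,0.3,0,0],
  [0,3.7,0.2,0,0],
  [0,3.7,0,0,0],
  [0,3.7,-0.1,0,0],
])

```text
time_s: 9.1
tcp_pos: [0.5616, -0.1071, 0.0442]
ee_rot: [2.844, 1.335, 0.0]
wrist_force: [-1.3, -2.3, 2.2]
grip_width: 0.0004
grasp_force: 1.2
```

>>> servo_tool([
  [0,3.7,-0.3,0,0],
  [0,3.7,-0.4,0,0],
  [0,3.7,-0.6,0,0],
  [0,3.7,-0.7,0,0],
  [0,3.7,-0.9,0,0],
  [0,3.6,-0.9,0,0],
  [0,3.6,-1.1,0,0],
  [0,3.5,-1.2,0,0],
])

```text
time_s: 9.77
tcp_pos: [0.5755, -0.0807, 0.0442]
ee_rot: [2.844, 1.335, 0.0]
wrist_force: [-0.0, -1.7, 1.9]
grip_width: 0.0004
grasp_force: 1.2
```

>>> servo_tool([
  [0,3.5,-1.4,0,0],
  [0,3.4,-1.4,0,0],
  [0,3.4,-1.6,0,0],
  [0,3.3,-1.7,0,0],
  [0,3.2,-1.9,0,0],
  [0,3.2,-1.9,0,0],
  [0,3.1,-2.1,0,0],
  [0,3.0,-2.2,0,0],
])

```text
time_s: 10.43
tcp_pos: [0.5811, -0.0515, 0.0441]
ee_rot: [2.844, 1.335, 0.0]
wrist_force: [0.4, -1.5, 3.2]
grip_width: 0.0003
grasp_force: 1.2
```

>>> servo_tool([
  [0,2.9,-2.3,0,0],
  [0,2.9,-2.4,0,0],
  [0,2.8,-2.5,0,0],
  [0,2.7,-2.6,0,0],
  [0,2.6,-2.7,0,0],
  [0,2.5,-2.8,0,0],
  [0,2.4,-2.9,0,0],
  [0,2.3,-3.0,0,0],
])

```text
time_s: 11.1
tcp_pos: [0.5782, -0.0217, 0.0441]
ee_rot: [2.844, 1.335, 0.0]
wrist_force: [0.5, -3.1, 1.8]
grip_width: 0.0005
grasp_force: 1.2
```

>>> servo_tool([
  [0,2.1,-3.1,0,0],
  [0,2.0,-3.2,0,0],
  [0,1.9,-3.2,0,0],
  [0,1.8,-3.3,0,0],
  [0,1.6,-3.4,0,0],
  [0,1.6,-3.4,0,0],
  [0,1.3,-3.5,0,0],
  [0,1.3,-3.5,0,0],
])

```text
time_s: 11.77
tcp_pos: [0.5663, 0.0057, 0.0441]
ee_rot: [2.844, 1.335, 0.0]
wrist_force: [1.5, -1.4, 2.3]
grip_width: 0.0008
grasp_force: 1.2
```

>>> servo_tool([
  [0,1.1,-3.6,0,0],
  [0,1.0,-3.6,0,0],
  [0,0.8,-3.6,0,0],
  [0,0.8,-3.7,0,0],
  [0,0.5,-3.7,0,0],
  [0,0.5,-3.7,0,0],
  [0,0.3,-3.7,0,0],
  [0,0.2,-3.7,0,0],
  [0,0,0,0,0],
  [0,0,0,0,0],
])

```text
time_s: 12.6
tcp_pos: [0.5467, 0.0286, 0.044]
ee_rot: [-2.843, -1.335, 0.001]
wrist_force: [-0.3, 1.5, 2.0]
grip_width: 0.0004
grasp_force: 1.3
```

Run:
```python
from cell import manip, cams
from h import *
F=[];im=[]
for n,x,y,d in(("wrist",186,160,150),("side",185,160,110)):
    c=cams.camera(n); s=manip.state(); F.append(np.r_[s["tcp_pos"]*1e3,s["wrist_force"]])
    im.append(cv2.resize(c["frame"][y:y+d,x:x+d],(400,400),interpolation=cv2.INTER_CUBIC))
for i in range(6):
    cams.camera("side"); s=manip.state(); F.append(np.r_[s["tcp_pos"]*1e3,s["wrist_force"]])
print(np.mean(F,0).round(2),s["grip_width"],s["time_s"])
cv2.imwrite("pics/a3.png",np.hstack(im)[:,:,::-1])
```

```text
[546.95  28.22  43.96  -1.2    1.58   2.34] 0.0005997996157539655 13.0
```

View pics/a3.png

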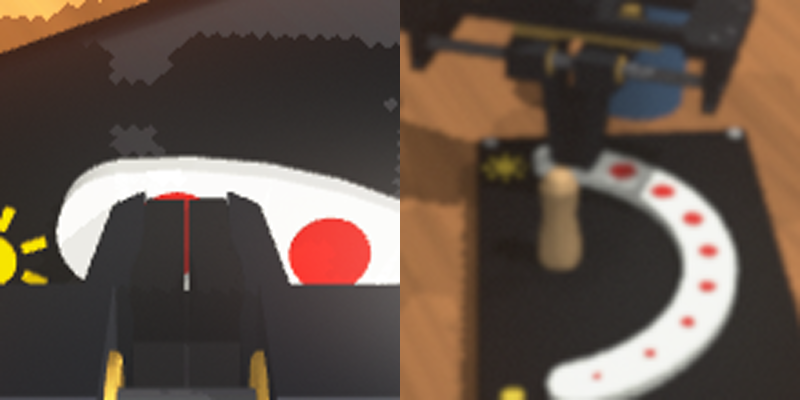

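The last picture shows dot 9 centred in the finger slit, at crop rows 192–275 around the tip at about 238. The press is 3.0 mm at 2.3 N, and the stamp is still standing.

```bash
python3 -c "
from cell import manip
print(manip.hand_in())"
```

```text
the job is handed in; nothing more can be done
None
```

I ran the closed fingertips along the band over all nine dots in order and handed the job in at about 13 s, still holding a light press (about 3 mm, 2.3 N) on the largest dot; nothing else was touched, and no verdict has come back.

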